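# Hook the keeper plate onto the engine cradle

### The arm

A 6-joint arm with a two-finger parallel gripper is mounted at the origin on the work surface. World frame = base frame: x ahead of the robot, y to its left, z up, the work surface at z = 0. Lengths are in m, angles in degrees, forces in N, time in s.
With the tool pointing down it reaches from about 0.325 to 0.85 m from the base axis. Payload 15.5 kg.
Tool frame: the origin (TCP) lies midway between the tips of the shut fingers; the grasp point (between the pads) lies 19 mm behind it; z points along the fingers, y is the line along which they close (so a half turn about z gives the same grasp; the last joint's range is limited). The gripper opens to 91 mm and grips with 3 to 60 N. Pads are 32 mm wide; open, the fingers measure 118 mm over their backs; the gripper's body (76 mm by 178 mm) begins 60 mm behind the grasp point.
Start: joints at [68.383, 28.281, 77.091, -0, 74.628, -5.472], TCP at [0.174, 0.6, 0.214] pointing down, gripper open.
Joint ranges: [-166.48, 166.48], [-47.26, 123.95], [12.59, 153.08], [-70.14, 250.14], [6.76, 159.57], [-176.63, 176.63]. Speed limits (degrees/s): [108.29, 108.29, 147.25, 172.46, 172.46, 172.46].

### API

Orientations are given as a 3x3 rotation matrix whose columns are the frame's x, y, z axes.
In Python, from bench import ctrl gives the robot as it stands. The module is installed in compiled form; this text tells all that it offers. Calls block until the motion is done:
- ctrl.goto(position, orientation): joint-space move of the TCP to a pose.
- ctrl.move_l(position, vel=0.15, ori=None, contact_N=None): straight line of the TCP; ori=None keeps the orientation; vel is the mean speed in m/s. With contact_N (N) it stops when the force on the tool has changed by that much, and returns True; else False.
- ctrl.movej(angles): joint-space move.
- ctrl.command_gripper(opening): opening from 0.0 (shut) to 1.0 (fully open); the grip force is fixed at half the most; returns when the fingers have stopped.
- ctrl.sleep(seconds).
- ctrl.ik(position, orientation): joint angles nearest the present ones, or None.
- ctrl.read_camera(name): name is "scene" or "top" or "wrist"; returns the picture (480x640x3 uint8, blue, green, red); there is no depth.
- ctrl.camera_params(name): a dict with "fx", "fy", "cx", "cy" (pixels), "D" ([k1, k2, p1, p2, k3] as OpenCV has them; the pictures are not rectified), "pose" (4x4, takes a point from camera to world coordinates); the wrist camera has in their place "T_tool_cam" (4x4, takes a point from camera to tool coordinates, whose origin is the TCP and whose axes are the flange's). Camera axes: x right, y up, looking along -z (the intrinsics and any distortion apply to the point x, -y, -z); pixel columns grow to the right and rows downward; lengths in m; the calibration is good to about 2 mm. A picture is of the moment at which its call begins: read the wrist's pose just before it. camera_params takes no time and is no camera call.
A pose or a line that the arm cannot do raises ctrl.MotionError and nothing moves.
- ctrl.sign_off(): hands the job in; it is judged then, once.
Readings, each from a call of its own:
- ctrl.current_t(): time.
- ctrl.current_q(): joint angles.
- ctrl.current_dq(): joint speeds.
- ctrl.current_effort(): joint torques, N m.
- ctrl.current_tool_pos(): TCP position.
- ctrl.current_eef_rot(): TCP orientation.
- ctrl.current_contact_force(): force on the tool from outside, world axes, zero at the start.
- ctrl.current_wrist_torque(): the same for the moment, N m.
- ctrl.current_grip_width(): opening from 0.0 (shut) to 1.0 (fully open).
- ctrl.current_grasp_force(): force on a finger pad.
Only numpy, scipy, OpenCV 4.12 (cv2) and the standard library are available. Lean on these libraries where they do the work, as an engineer would, in place of code of your own. Each camera call takes 0.05 s, during which the arm holds its last target. There are 200 camera calls.

### The job

Clamp the engine's free foot with the yellow keeper plate that lies on the bench: take it by its black tab, tilt it nose down to hook the lip of its oblong eye under the free stud's wide head, then level it, so that it lies flat on the foot with the dowel pin through its round hole and the head over both ends of the eye. Feel your way with light contact, never forcing or knocking the plate or the cradle. Let go at the end and leave everything else on the bench alone.

Things in the scene. Friction and masses are not known exactly. Their poses are not given: they have to be found in the camera images.
- cradle: Fixed green engine cradle, base 184 x 254 x 16 mm, with an aluminium engine up to 87 mm high to -y of the free station; beyond it (186 mm to -y) a second station with its keeper fitted, just as wanted here. Origin on the bench below the middle of the free stud's range; x runs from the free stud to its dowel pin, z up. At x below 30 mm it is low (clamp bar 22 mm), so a plate's nose can dip there.
- keeper: Loose yellow steel keeper plate, 145 x 40 x 6 mm, about 0.3 kg, lying flat, tab up. Origin in the middle of its underside; x runs from the nose (eye end, x = -72.5 mm) to the tail (+72.5), z up. In its final place keeper x points along cradle x, the hole is round the pin, the eye round the stud's stem and the underside is 40 mm above the bench.
- keeper_tab (a point): Centre of the keeper's black upright tab, to be pinched across its 10 mm (keeper y): 40 mm long in x, 36 mm tall, from 6 to 42 mm above the plate's underside. This point is at keeper x = 21, y = 0, 24 mm above the underside; axes as the keeper's.
- keeper_eye (a point): Centre of the square-cornered oblong eye: keeper x = -41 mm, y = 0, 3 mm above the underside. Eye 36.5 mm long (x from -59.25 to -22.75), 22 mm wide: too short for the 50 mm head unless the plate is tilted about 0.6 rad, nose down. With the eye's nose end kept within about 1.5 mm of the stem, its other end just clears the head as the tail comes down. Finally centred on the stud.
- keeper_hole (a point): Centre of the keeper's round hole, 14 mm in diameter, for the dowel pin: keeper x = 59 mm, y = 0, 3 mm above the underside; axes as the keeper's.
- keeper_lip (a point): Upper inner edge of the nose lip: keeper x = -59.25 mm, y = 0, 6 mm above the underside. The lip is the bar 13.25 mm wide ahead of the eye. It dips past the head's -x end and is drawn in +x under the head until it meets the stem. With the plate nearly level that is 12 mm further to +x than its final place, so the plate goes back that far before the hole meets the pin.
- strap_mid (a point): Centre of a plain dark steel strap 130 x 30 x 5 mm with two small round holes, lying loose on the bench: a bystander, not for this stud.
- wrench: A loose open-ended wrench lying on the bench, a bystander.
- screwdriver: A loose screwdriver lying on the bench, a bystander.
- foot_top (a point): Middle of the top of the engine's free foot, cradle x = 52, y = 0, 40 mm above the bench; the foot spans x 30 to 74, y -51 to +15 mm. The plate lies on it and on the pin's collar (26 mm in diameter, top 40 mm). The pin stands 100 mm from the stud in +x, 10 mm in diameter, top 51 mm above the bench, tapered over 3 mm. The stud's stem is 12 mm in diameter; its nut, radius 11 mm, ends at 30 mm.
- stud_mid (a point): 57 mm above the bench over the cradle's origin, axes as the cradle's: the MIDDLE of the range of the top of the free stud's head. Stud and pin stand on one dark clamp bar, set to fit the engine and locked anywhere up to 10 mm either way in cradle x; that setting is not in the measured poses: look or feel for it. Steel hammer head 50 mm long in x, 14 in y, 8 thick, underside 49 mm above the bench.

How it is judged (in metres and radians):
On the way:
1. with the plate tilted nose down, its nose lip is hooked under the stud's head (angle between keeper's own z axis and vertical above 0.2 rad and z of keeper_lip in the frame of cradle between 0.03 and 0.049 m and x of keeper_lip in the frame of cradle between -0.022 and 0.006 m and y of keeper_lip in the frame of cradle between -0.01 and 0.01 m), for 0.1 s.
At the end, for the whole second after the job is handed in: The keeper lies flat (within 2 degrees) on foot and collar, its underside 37 to 42 mm above the bench, which it can only with the pin in its hole; in cradle axes the hole is at x 87 to 113 mm, y within 4 mm and the eye's y within 5 mm; it is at rest and released (angle between keeper's own z axis and vertical below 0.035 rad and z of keeper in the frame of cradle between 0.037 and 0.042 m and x of keeper_hole in the frame of cradle between 0.087 and 0.113 m and y of keeper_hole in the frame of cradle between -0.004 and 0.004 m and y of keeper_eye in the frame of cradle between -0.005 and 0.005 m and linear speed of keeper below 0.01 m/s and contact force between the fingers and keeper below 0.1 N); the robot touches nothing.
It fails at once if the keeper plate is forced or knocked against the cradle, its stud or the engine (more than 25 N) (contact force between keeper and cradle above 25 N).
It fails at once if the robot knocks or leans on the cradle or the engine (more than 40 N) (contact force between any of the fingers, the arm and cradle above 40 N).
It fails at once if a bystander is disturbed (moved by more than 40 mm) (distance of any of strap_mid, wrench, screwdriver from where it was at the start of the episode above 0.04 m).
It also fails if it takes over 64 s, if anything falls off the work surface, if the arm or the gripper's body presses on something with over 40 N, if the wrist force passes 120 N, or if a joint passes its speed limit or range.

## Working session

There is one attempt and no reset: what is moved stays moved. The work goes in short steps, each a Python script; the robot and the scene stay as the last script left them, time stands still between calls to the robot, and variables do not carry over. Pictures are saved under pics/ and viewed, at most 10 in all, crops included, and the job is handed in when it is done.

```bash
mkdir -p pics
cat > h.py <<'E'
import numpy as np, cv2
from bench import ctrl
def ray(name,uv,pose=None):
    p=ctrl.camera_params(name); K=np.array([[p['fx'],0,p['cx']],[0,p['fy'],p['cy']],[0,0,1]])
    T=np.array(p['pose']) if 'pose' in p else pose@np.array(p['T_tool_cam'])
    n=cv2.undistortPoints(np.array(uv,float).reshape(-1,1,2),K,np.array(p['D'])).reshape(-1,2)
    d=np.c_[n[:,0],-n[:,1],-np.ones(len(n))]@T[:3,:3].T
    return T[:3,3],d
def plane(name,uv,z,pose=None):
    o,d=ray(name,uv,pose); return o+d*((z-o[2])/d[:,2])[:,None]
def proj(name,P,pose=None):
    p=ctrl.camera_params(name); K=np.array([[p['fx'],0,p['cx']],[0,p['fy'],p['cy']],[0,0,1]])
    T=np.array(p['pose']) if 'pose' in p else pose@np.array(p['T_tool_cam'])
    c=(np.array(P,float).reshape(-1,3)-T[:3,3])@T[:3,:3]
    return cv2.projectPoints(c*[1,-1,-1],np.zeros(3),np.zeros(3),K,np.array(p['D']))[0].reshape(-1,2)
def tool():
    T=np.eye(4);T[:3,3]=ctrl.current_tool_pos();T[:3,:3]=ctrl.current_eef_rot();return T
E
python3 - <<'E'
from h import *
for n in('top','scene'):
    cv2.imwrite(f'pics/{n}.png',ctrl.read_camera(n)); print(n,np.round(ctrl.camera_params(n)['pose'],3).tolist(),ctrl.camera_params(n)['fx'])
print(ctrl.camera_params('wrist'),ctrl.current_t(),tool())
E
```

```text
top [[0.07, 0.96, -0.272, 0.451], [-0.998, 0.069, -0.013, 0.074], [0.007, 0.272, 0.962, 0.716], [0.0, 0.0, 0.0, 1.0]] 451.5276718237987
scene [[-0.039, -0.624, 0.78, 1.257], [0.999, -0.034, 0.022, 0.106], [0.013, 0.781, 0.625, 0.59], [0.0, 0.0, 0.0, 1.0]] 486.4062280102536
{'fx': 383.7846557206817, 'fy': 383.7846557206817, 'cx': 319.6782010083389, 'cy': 238.71251684098507, 'D': array([-0.00572775,  0.        ,  0.        ,  0.        ,  0.        ]), 'T_tool_cam': array([[-6.34996962e-04,  9.63524851e-01,  2.67618119e-01,
         7.61250810e-02],
       [ 9.99999696e-01,  7.33159404e-04, -2.66874819e-04,
        -4.21277142e-04],
       [-4.53347260e-04,  2.67617868e-01, -9.63525024e-01,
        -1.70555734e-01],
       [ 0.00000000e+00,  0.00000000e+00,  0.00000000e+00,
         1.00000000e+00]])} 0.1 [[-9.60560354e-01  2.78071337e-01 -3.71646616e-04  1.73682751e-01]
 [ 2.78071572e-01  9.60559865e-01 -9.73053433e-04  6.00043386e-01]
 [ 8.64105538e-05 -1.03802091e-03 -9.99999458e-01  2.13420496e-01]
 [ 0.00000000e+00  0.00000000e+00  0.00000000e+00  1.00000000e+00]]
```

View pics/top.png

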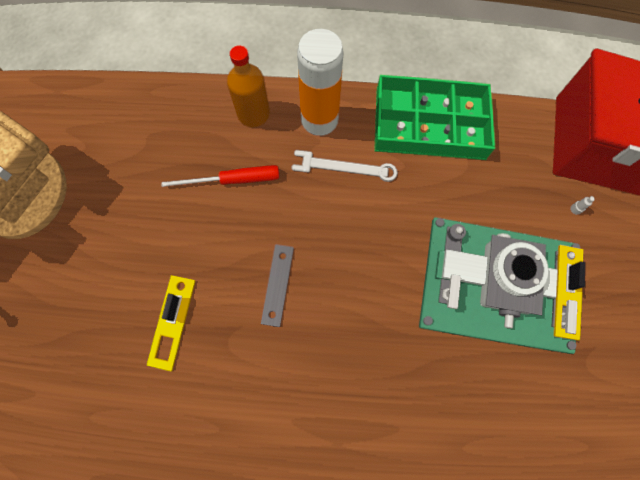

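View pics/scene.png

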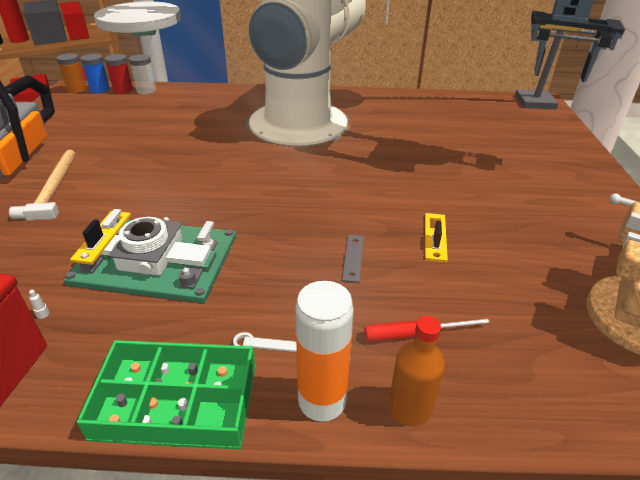

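The top view shows the loose keeper with its hole at (180,287) and its eye at (164,348). The free stud's head is at (454,290) and its pin at (457,232). Both x axes point roughly up the image, which is world +x.

Run:
```python
from h import *
im=cv2.imread('pics/top.png'); hsv=cv2.cvtColor(im,cv2.COLOR_BGR2HSV)
y=cv2.inRange(hsv,(22,150,120),(35,255,255))
cs=sorted(cv2.findContours(y,cv2.RETR_EXTERNAL,cv2.CHAIN_APPROX_NONE)[0],key=cv2.contourArea)[-2:]
for c in cs:
    for z in(.006,.046):
        P=plane('top',c[:,0,:],z)[:,:2]*1000
        r=cv2.minAreaRect(P.astype(np.float32)); print('yellow',z,r,cv2.contourArea(c))
g=cv2.inRange(hsv,(70,60,40),(90,255,255)); g[:200]=0
c=np.vstack([c for c in cv2.findContours(g,cv2.RETR_EXTERNAL,cv2.CHAIN_APPROX_NONE)[0] if cv2.contourArea(c)>50])
P=plane('top',c[:,0,:],.016)[:,:2]*1000; print('base',cv2.minAreaRect(P.astype(np.float32)))
pr=lambda l,uv,z:print(l,np.round(plane('top',uv,z)*1000,1).tolist())
pr('hole,eye',[[181,286],[164,348]],.006); pr('head ends',[[457,276],[453,306]],.057); pr('pin',[[458,230]],.051)
pr('fit hole,head',[[572,255]],.046)
cv2.imwrite('pics/crop.png',cv2.resize(im[205:365,410:600],None,fx=4,fy=3.75,interpolation=cv2.INTER_CUBIC)[:600,:760])
for sgn in (1,-1):
  x=np.array([.99*sgn,-.1*sgn,0]);x/=np.linalg.norm(x);z=np.array([0,0,-1.]);
  R=np.c_[x,np.cross(z,x),z]
  for p in([.37,.27,.1],[.45,-.13,.2]): print(sgn,ctrl.ik(p,R))
  th=.6; 
  a=np.array([0,1.,0]); Rt=cv2.Rodrigues(-th*a)[0]@R
  print('tilt',ctrl.ik([.42,-.13,.1],Rt))
```

```text
yellow 0.006 ((592.198486328125, -332.83929443359375), (46.09839630126953, 154.95126342773438), 83.47048950195312) 1755.5
yellow 0.046 ((584.2494506835938, -309.9022521972656), (43.49983215332031, 146.21664428710938), 83.4704818725586) 1755.5
yellow 0.006 ((499.58416748046875, 308.7928466796875), (42.845977783203125, 146.50753784179688), 83.0721206665039) 2334.5
yellow 0.046 ((496.8556823730469, 295.5611877441406), (40.4307861328125, 138.24896240234375), 83.07213592529297) 2334.5
base ((595.2190551757812, -214.23873901367188), (252.62513732910156, 182.224609375), 83.53223419189453)
hole,eye [[557.7, 300.5, 6.0], [458.5, 313.6, 6.0]]
head ends [[594.6, -126.2, 57.0], [549.0, -120.0, 57.0]]
pin [[669.1, -130.4, 51.0]]
fit hole,head [[642.9, -319.2, 46.0]]
1 [ 2.86428234e+01  2.47106941e+01  1.07639830e+02 -2.54444375e-14
  4.76494756e+01  1.24410712e+02]
1 [-2.34236222e+01  1.67239136e+01  9.94747610e+01 -2.54444375e-14
  6.38013254e+01  7.23442667e+01]
tilt [-43.92725     26.01200441 138.71369129 114.05753792  25.40286427
 -59.01595838]
-1 [ 2.86428234e+01  2.47106941e+01  1.07639830e+02 -2.54444375e-14
  4.76494756e+01 -5.55892877e+01]
-1 [-2.34236222e+01  1.67239136e+01  9.94747610e+01 -2.54444375e-14
  6.38013254e+01 -1.07655733e+02]
tilt [-43.92725     26.01200441 138.71369129 114.05753792  25.40286427
 120.98404162]
```

View pics/crop.png

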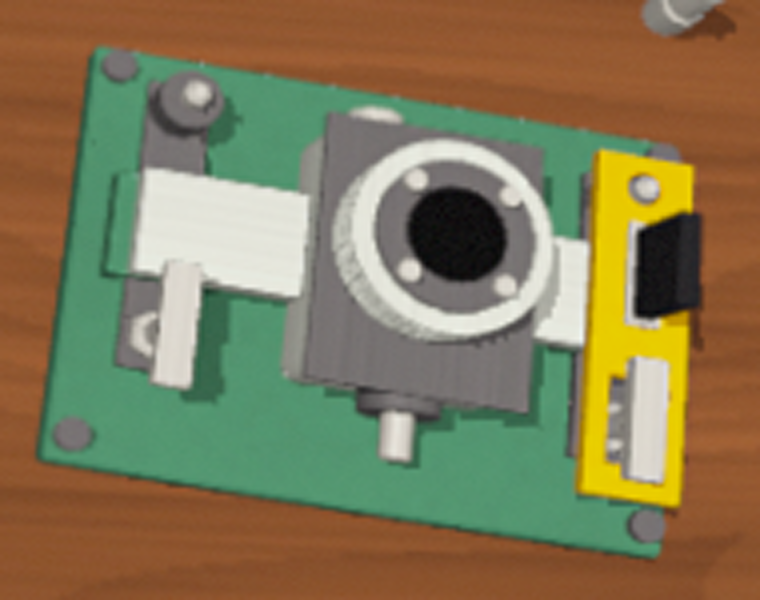

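The crop shows the head spanning crop (184,262) to (172,387) and the pin tip at crop (198,93). That puts the stud about 98 mm from the pin, and the cradle yaw agrees at about -6.5°. Next I'll move above the keeper and take a close look.

```bash
cat >> h.py <<'E'
def Rk(yaw,th=0):  # keeper orientation, nose down th
    return cv2.Rodrigues(np.array([0,0,yaw]))[0]@cv2.Rodrigues(np.array([0,-th,0.]))[0]
def tcp(kpos,R,g=(.021,0,.009)): # keeper origin -> tool
    return np.array(kpos)+R@np.array(g), R@np.diag([1.,-1,-1])
E
python3 - <<'E'
from h import *
R=Rk(np.radians(-7)); p,o=tcp([.4994,.3085,0],R)
p[2]=.15; ctrl.goto(p,o); T=tool(); np.save('T1.npy',T)
im=ctrl.read_camera('wrist'); cv2.imwrite('pics/w1.png',im)
hsv=cv2.cvtColor(im,cv2.COLOR_BGR2HSV)
y=cv2.inRange(hsv,(22,150,120),(35,255,255))
c=max(cv2.findContours(y,cv2.RETR_EXTERNAL,cv2.CHAIN_APPROX_NONE)[0],key=cv2.contourArea)
print(cv2.minAreaRect((plane('wrist',c[:,0,:],.006,T)[:,:2]*1000).astype(np.float32)))
cc,h=cv2.findContours(y,cv2.RETR_CCOMP,cv2.CHAIN_APPROX_NONE)
for c,hh in zip(cc,h[0]):
    if hh[3]>=0 and cv2.contourArea(c)>60:
        print('hole',cv2.minAreaRect((plane('wrist',c[:,0,:],.006,T)[:,:2]*1000).astype(np.float32)))
print(ctrl.current_t())
E
```

```text
((500.1315002441406, 308.3486633300781), (40.512672424316406, 143.51620483398438), 82.95337677001953)
hole ((459.25518798828125, 313.4261474609375), (23.298425674438477, 37.23695755004883), 83.06132507324219)
hole ((515.4445190429688, 306.1580505371094), (16.039810180664062, 54.07087707519531), 82.70252227783203)
hole ((558.168212890625, 301.37835693359375), (14.39491081237793, 14.390558242797852), 38.15315628051758)
2.1417
```

View pics/w1.png

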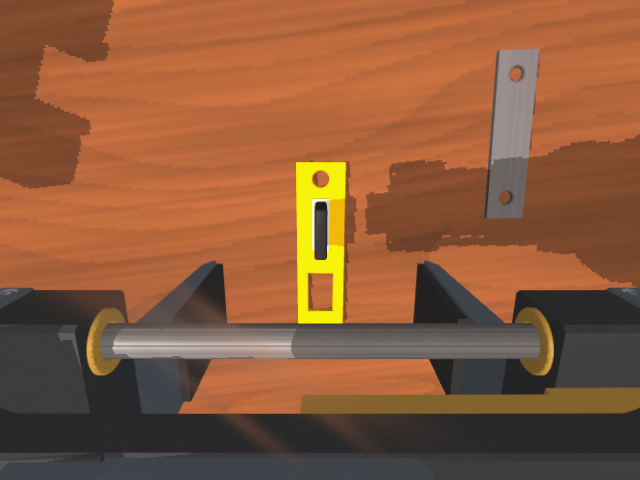

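The wrist view is clean: hole at (320,178), tab at (321,230) and eye at (321,292). The hole-to-eye distance comes out at 99.6 mm against 100 expected. Now the grasp, a lift, and a look at the stud and pin from above.

Run:
```python
from h import *
yaw=np.radians(-6.95); R=Rk(yaw); p,o=tcp([.5000,.30845,0],R)
ctrl.goto([p[0],p[1],.08],o); ctrl.command_gripper(.4)
print(ctrl.move_l([p[0],p[1],.0095],vel=.06,contact_N=8), ctrl.current_tool_pos())
ctrl.command_gripper(0.0); print(ctrl.current_grip_width()*91,ctrl.current_grasp_force())
ctrl.move_l([p[0],p[1],.16],vel=.12)
R=Rk(np.radians(-6.5)); p,o=tcp([.50,-.112,.15],R)
ctrl.goto(p,o); ctrl.sleep(.3); T=tool(); np.save('T2.npy',T)
im=ctrl.read_camera('wrist'); cv2.imwrite('pics/w2.png',im)
print(ctrl.current_t(),T[:3,3],ctrl.current_grip_width()*91,ctrl.current_contact_force(),ctrl.current_wrist_torque())
```

```text
False [0.52110786 0.30601368 0.00989711]
9.764439221572374 30.000248551368713
8.625 [ 0.52101766 -0.11390011  0.15898969] 10.011393508855383 [-0.5233893   0.13584652 -4.203572  ] [0.01964124 0.07960439 0.0059038 ]
```

View pics/w2.png

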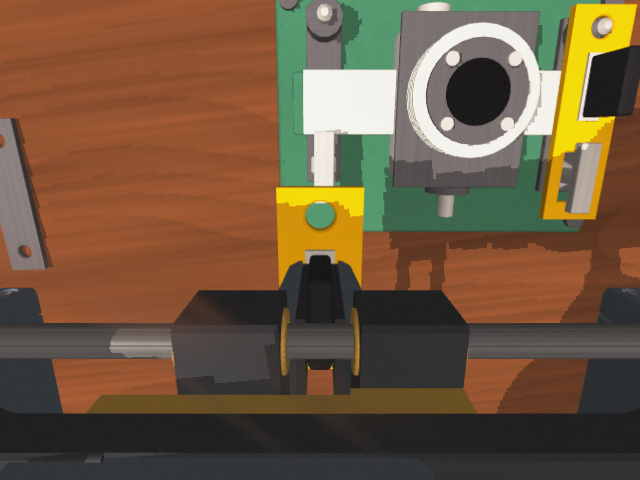

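The wrist view shows the pin tip at (324,13), the +x end of the head at about (324,131), and the held plate's hole at (320,215). The near end of the head is hidden, so I'll back off and up to see the stud and pin together.

Run:
```python
from h import *
R=Rk(np.radians(-6.5)); p,o=tcp([.465,-.108,.23],R)
ctrl.goto(p,o); ctrl.sleep(.3); T=tool(); np.save('T3.npy',T)
im=ctrl.read_camera('wrist'); cv2.imwrite('pics/w3.png',im)
cv2.imwrite('pics/w3c.png',cv2.resize(im[0:200,230:430],None,fx=3,fy=3,interpolation=cv2.INTER_CUBIC))
T2=np.load('T2.npy')
print('pin',plane('wrist',[[324,13]],.051,T2),'head+x',plane('wrist',[[324,131]],.057,T2))
print('hole in keeper pred px', proj('wrist',T[:3,3]+T[:3,:3]@np.diag([1,-1,-1])@(np.array([.059,0,.006])-[.021,0,.0094]),T), ctrl.current_t())
```

```text
pin [[ 0.66921294 -0.13372833  0.051     ]] head+x [[ 0.59585151 -0.12553731  0.057     ]]
hole in keeper pred px [[319.21900534 214.84848483]] 9.4167
```

View pics/w3c.png

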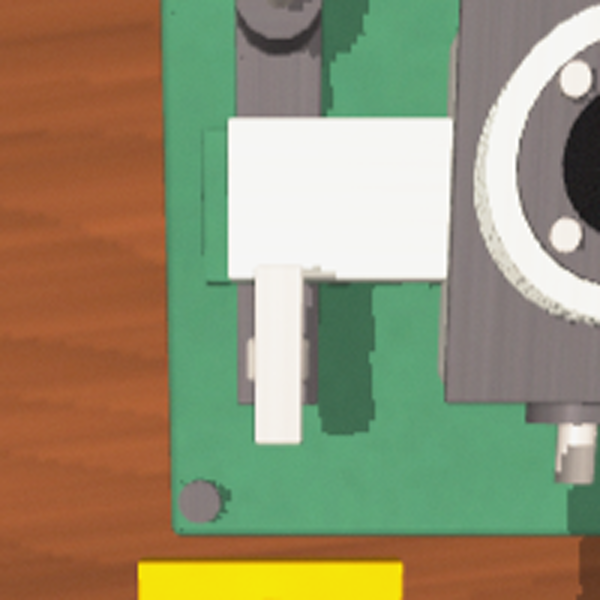

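The crop shows the head from crop rows 264 to 443 and columns 255 to 302, vertical in the image. The cradle yaw therefore matches my -6.5°. Now the stud position.

Run:
```python
from h import *
T=np.load('T3.npy'); f=lambda c:[230+c[0]/3-.33,c[1]/3-.33]
P=plane('wrist',[f((279,264)),f((278.5,353.5)),f((278.5,443))],.057,T)
pin=np.array([.6692,-.1337]); print(P,np.linalg.norm(P[0]-P[2]),np.linalg.norm(pin-P[1,:2]),np.degrees(np.arctan2(*(pin-P[1,:2])[::-1])),np.degrees(np.arctan2(*(P[0]-P[2])[1::-1])))
B=plane('wrist',[f((164,100)),f((174,500))],.016,T); print(np.degrees(np.arctan2(*(B[0]-B[1])[1::-1])))
# ik check
s=P[1,:2]; yaw=np.radians(-6.5)
for th in(.6,.3,0):
    R=Rk(yaw,th); C=Rk(yaw)
    k=np.r_[s,0]+C@np.array([-.007,0,.040])-R@np.array([-.05925,0,0])
    p,o=tcp(k,R,(.021,0,.0095)); print(th,p,ctrl.ik(p,o))
print(np.degrees(np.arctan2(*(np.array(tool()[:2,0]))[::-1])))
```

```text
[[ 0.59608877 -0.12550409  0.057     ]
 [ 0.57182823 -0.12263058  0.057     ]
 [ 0.54658291 -0.11979022  0.057     ]] 0.04983450564196925 0.097998945818667 -6.485654644832851 -6.583836457234966
-6.3454926238815785
0.6 [ 0.62535103 -0.12872874  0.09315325] [-21.72543289  31.37562692 113.35209847  77.89716851   8.72289916
  -0.42010999]
0.3 [ 0.63825677 -0.13019916  0.07279119] [-18.73331679  33.92909743  97.31702747   6.76483383  32.11313168
  72.56032536]
0 [ 0.64460737 -0.13092272  0.0495    ] [-1.66795340e+01  4.10861682e+01  8.10386843e+01 -2.54444375e-14
  5.78751475e+01  7.98204660e+01]
-6.497521263117504
```

The numbers agree: head length 49.8 mm, stud to pin 98 mm, yaw -6.5°. I'll plan the hook path by the lip's lower inner edge, check IK along it, then enter and feel for the stem.

```bash
cat >> h.py <<'E'
YAW=np.radians(-6.5); S0=np.array([.5718,-.12265,0]); G=(.021,0,.0095)
def way(Lx,z0,th,S=S0):  # lower inner lip edge (mm, cradle x from stud, height), tilt -> tool pose
    R=Rk(YAW,th); k=S+Rk(YAW)@np.array([Lx/1e3,0,z0/1e3])-R@np.array([-.05925,0,0])
    return tcp(k,R,G)
def lx():  # present lip edge in cradle/stud frame, mm
    T=tool(); R=T[:3,:3]@np.diag([1.,-1,-1]); k=T[:3,3]-R@np.array(G)
    return 1e3*Rk(YAW).T@(k+R@np.array([-.05925,0,0])-S0)
E
python3 - <<'E'
from h import *
W=[(-28,90,.55),(-28,41,.55),(-6.5,41,.55),(-6.5,41,.33),(-6.5,37,.25),(-6.5,34,.2),(-15.3,32.5,.2),(-18.25,40.5,0)]
for w in W:
    j=ctrl.ik(*way(*w)); print(w,None if j is None else np.round(j,1))
p,o=way(*W[0])
ctrl.goto(p,o); print(lx(),ctrl.current_t())
p,o=way(*W[1]); print(ctrl.move_l(p,vel=.04,contact_N=5),lx(),ctrl.current_contact_force())
ctrl.sleep(.2)
p,o=way(1,41,.55); print(ctrl.move_l(p,vel=.012,contact_N=3),lx(),ctrl.current_contact_force(),ctrl.current_t())
np.save('T4.npy',tool()); cv2.imwrite('pics/s4.png',ctrl.read_camera('scene')[190:310,60:260].repeat(4,0).repeat(4,1)[:600,:800])
E
```

```text
(-28, 90, 0.55) [-21.9  24.7 111.1  30.8  15.7  47. ]
(-28, 41, 0.55) [-21.9  30.3 113.5  55.4   9.7  21.8]
(-6.5, 41, 0.55) [-21.1  31.2 110.6  45.7  10.6  32.2]
(-6.5, 41, 0.33) [-19.   33.4  98.8   8.2  29.6  71.1]
(-6.5, 37, 0.25) [-18.3  35.2  94.7   4.9  36.2  74.6]
(-6.5, 34, 0.2) [-18.   36.5  92.1   3.5  40.3  76.1]
(-15.3, 32.5, 0.2) [-18.1  36.1  93.4   3.6  39.3  75.8]
(-18.25, 40.5, 0) [-16.9  40.3  82.8  -0.   56.9  79.6]
[-27.78733455   0.26587231  90.20051837] 10.3667
False [-27.8638435   -0.04743025  41.15737714] [ 0.10708567  0.23018626 -4.3434428 ]
True [-5.55254811  0.4078327  40.29903433] [ 0.17959004  0.67062767 -3.84541198] 13.6667
```

View pics/s4.png

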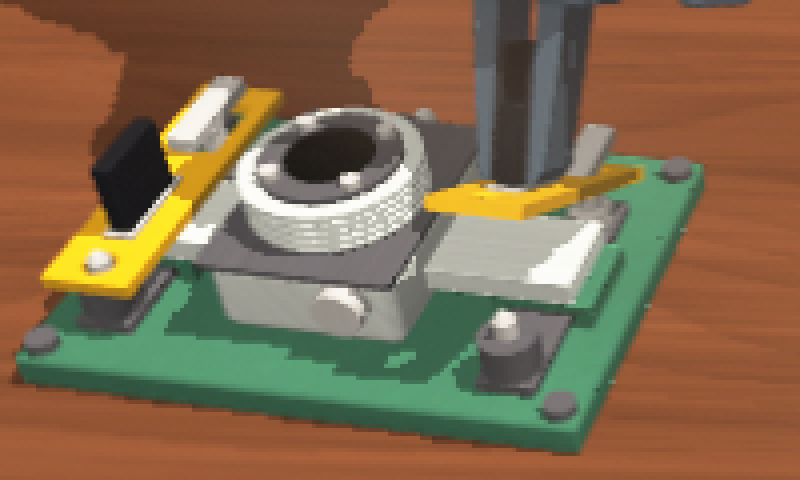

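Run:
```python
from h import *
print(lx(),ctrl.current_contact_force(),ctrl.current_wrist_torque(),ctrl.current_q(),ctrl.current_grip_width()*91)
```

```text
[-5.75691248  0.5182408  40.1564935 ] [-0.89724441  0.44606634 -3.71742327] [0.02304807 0.78725998 0.00897352] [-21.08150553  31.37906388 110.42307201  45.08015302  10.77329937
  32.90417594] 9.671373117608997
```

The scene crop shows the plate nose down with the head up through its eye and the tail raised over the foot. The stem was felt at -5.7 mm against -6 expected. Now I'll level it in steps with the lip kept close to the stem, then retreat under the head to above the pin.

Run:
```python
from h import *
def st(): 
    T=tool(); return np.round(lx(),1),np.round(np.arcsin(T[2,0]),3),np.round(ctrl.current_contact_force(),1),np.round(ctrl.current_t(),1)
for w,v in [((-6.3,41,.55),.01),((-6.3,41,.42),.02),((-6.3,41,.33),.02),((-6.3,37,.25),.02),((-6.3,34,.2),.02)]:
    r=ctrl.move_l(way(*w)[0],vel=v,ori=way(*w)[1],contact_N=6); print(w,r,*st())
    if r: break
else:
    ctrl.sleep(.3); print(*st())
```

```text
(-6.3, 41, 0.55) False [-6.5 -0.  40.9] 0.55 [-0.3  0.8 -3.5] 14.0
(-6.3, 41, 0.42) False [-6.6  0.1 40.9] 0.42 [ 0.8  0.1 -3.6] 14.8
(-6.3, 41, 0.33) False [-6.5  0.1 40.8] 0.33 [-0.2 -0.3 -4.1] 15.4
(-6.3, 37, 0.25) False [-6.5  0.1 36.9] 0.25 [ 0.1  0.2 -3.3] 16.0
(-6.3, 34, 0.2) False [-6.3 -0.  34. ] 0.2 [-1.4 -0.1 -2.6] 16.5
[-6.3 -0.  34.1] 0.2 [ 0.1 -1.5 -4.1] 16.8
```

Run:
```python
from h import *
for w in [(-10.5,33.2,.2),(-15.3,32.5,.2)]:
    r=ctrl.move_l(way(*w)[0],vel=.012,ori=way(*w)[1],contact_N=5); print(w,r,lx(),ctrl.current_contact_force())
    if r: break
ctrl.sleep(.3);T=tool();im=ctrl.read_camera('wrist');np.save('T5.npy',T)
R=T[:3,:3]@np.diag([1.,-1,-1]);h=T[:3,3]+R@(np.array([.059,0,.006])-np.array(G))
C=S0+Rk(YAW)@np.array([.1,0,.051])
print('hole px',proj('wrist',h,T),'pin px',proj('wrist',C,T),ctrl.current_contact_force(),ctrl.current_t())
u=proj('wrist',h,T)[0].astype(int);np.save('u.npy',u);cv2.imwrite('pics/w5.png',cv2.resize(im[max(0,u[1]-50):u[1]+50,u[0]-60:u[0]+60],None,fx=6,fy=6,interpolation=cv2.INTER_CUBIC))
```

```text
(-10.5, 33.2, 0.2) False [-10.79879918   0.04553027  33.13077016] [-1.57587961 -0.16355612 -2.59801048]
(-15.3, 32.5, 0.2) False [-1.53172370e+01 -1.86491667e-02  3.24852027e+01] [ 0.22210557 -0.1593046  -3.69439479]
hole px [[319.17455771 214.68148606]] pin px [[319.20374246 213.41088141]] [ 1.01593529  0.46170682 -4.09279599] 18.2417
```

View pics/w5.png

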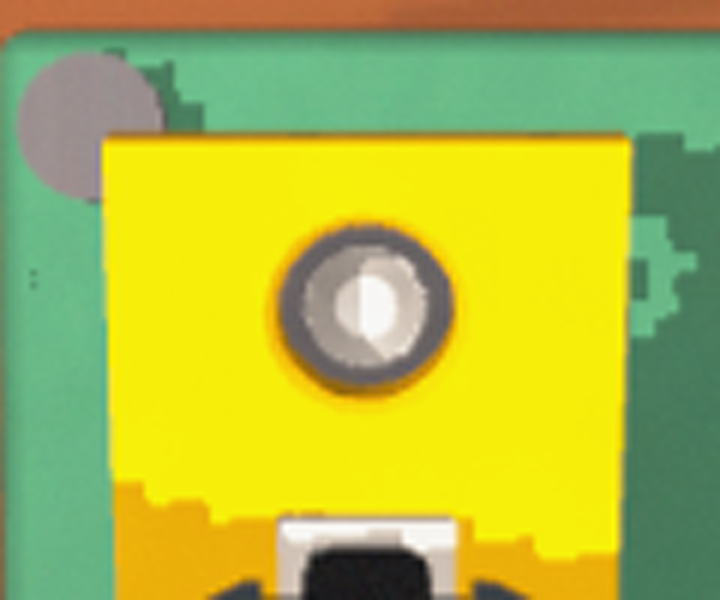

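The wrist crop shows the pin tip at crop (365,306), centred in the hole at crop (365,310), as predicted. Now I'll lower the tail.

Run:
```python
from h import *
for th,zf in [(.15,41.2),(.1,41.1),(.05,40.9),(.02,40.7),(0,40.4)]:
    L=100-118.25*np.cos(th)+3*np.sin(th); z0=zf-(28-L)*np.tan(th)
    p,o=way(L,z0,th); r=ctrl.move_l(p,vel=.015,ori=o,contact_N=5)
    print(th,r,lx(),np.arcsin(tool()[2,0]),ctrl.current_contact_force(),ctrl.current_t())
    if r: break
```

```text
0.15 False [-1.58185038e+01 -3.38880650e-02  3.43390338e+01] 0.15157432117570271 [ 0.1417776  -0.19680835 -4.03803881] 18.5167
0.1 False [-1.69701004e+01  1.71704777e-02  3.62886094e+01] 0.10210278369509405 [-0.25573005  1.15950006 -3.48690288] 18.7917
0.05 False [-17.69215918   0.0407811   38.2980808 ] 0.05226408078355144 [ 0.16329323 -0.0520785  -4.04062735] 19.0667
0.02 False [-1.80985569e+01  2.91580263e-02  3.95370268e+01] 0.021800873722872413 [-0.64675225 -0.07192514 -3.74992441] 19.3167
0 False [-1.81900856e+01 -2.55978028e-03  4.02197302e+01] 0.0011962635807497798 [-1.02604948  0.16691048 -4.32148231] 19.5667
```

Run:
```python
from h import *
ctrl.sleep(.2);p,o=way(-18.25,39.2,0); print(ctrl.move_l(p,vel=.005,ori=o,contact_N=3),lx(),ctrl.current_contact_force())
ctrl.command_gripper(.3); p=ctrl.current_tool_pos(); print(ctrl.current_grip_width(),ctrl.current_contact_force())
ctrl.move_l([p[0],p[1],p[2]+.06],vel=.06); ctrl.move_l([p[0]-.05,p[1],p[2]+.14],vel=.12); ctrl.sleep(.3)
T=tool();im=ctrl.read_camera('wrist');cv2.imwrite('pics/w6.png',im)
print(ctrl.current_t(),ctrl.current_contact_force())
hp=S0+Rk(YAW)@np.array([.1,0,.046]); print(proj('wrist',hp,T),proj('wrist',S0+[0,0,.057],T))
cv2.imwrite('pics/s6.png',ctrl.read_camera('scene')[190:310,60:260].repeat(4,0).repeat(4,1))
```

```text
True [-1.82186366e+01 -2.40235547e-02  4.00406826e+01] [-0.47587287  0.45787465  7.36498001]
0.298219781461923 [ 0.92360768  0.05828468 -0.02465956]
22.8917 [ 0.277865    0.71593618 -0.0508944 ]
[[312.50811521 113.69736713]] [[312.93671982 241.54522411]]
```

View pics/s6.png

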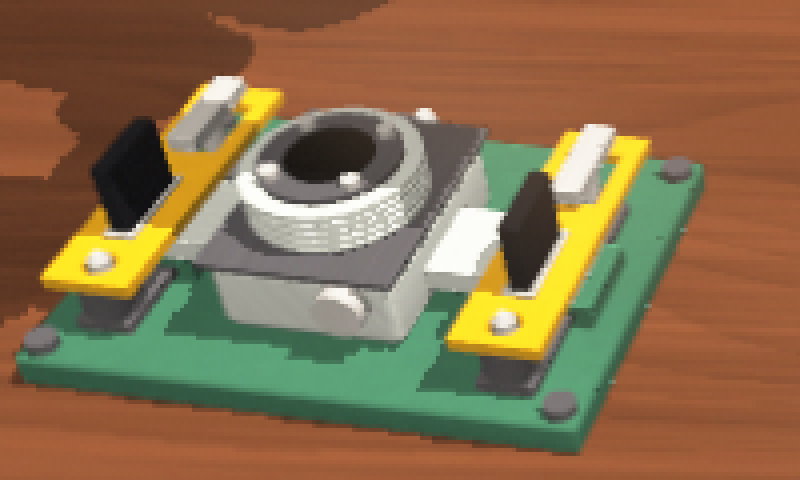

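View pics/w6.png

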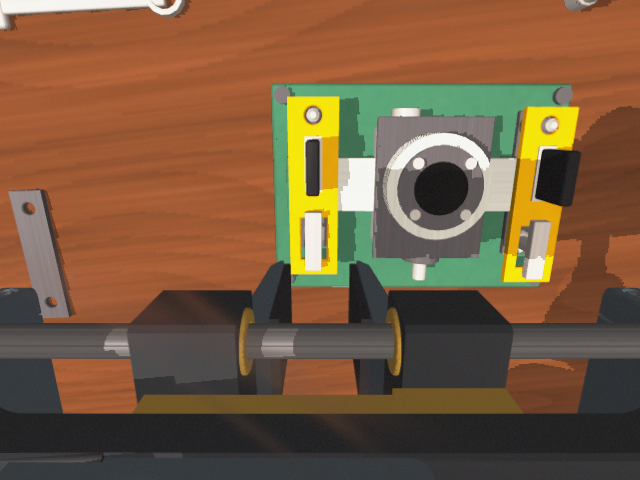

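Both views show the keeper flat like its twin. The pin is in the hole at wrist (313,115), the head lies over both ends of the eye at (314,240), and the gripper is clear. Handing in.

```bash
python3 -c "
from bench import ctrl
print(ctrl.sign_off())"
```

```text
the job is handed in; nothing more can be done
None
```

The keeper plate is hooked under the stud head, lying flat on the foot with the dowel pin through its hole, released, and the job was handed in after about 23 s of the 64 s allowed; `sign_off` gave no verdict.

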